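# Weigh down the glued cases

### The arm

A 6-joint arm with a two-finger parallel gripper is mounted at the origin on the work surface. World frame = base frame: x ahead of the robot, y to its left, z up, the work surface at z = 0. Lengths are in m, angles in rad, forces in N, time in s.
With the tool pointing down it reaches from about 0.275 to 0.825 m from the base axis. Payload 4.9 kg.
Tool frame: the origin (TCP) lies on the centre line of the jaws, within the pads' length; the fingertips stand 17 mm ahead of it and the grasp point (between the pads) lies 2 mm behind it; x points along the fingers, y is the direction in which the jaws open and shut, and the axes are right-handed (so a half turn about x gives the same grasp; the last joint's range is limited). The gripper opens to 85 mm and grips with 20 to 120 N. Pads are 22 mm wide; open, the fingers measure 114 mm over their backs; the gripper's body (76 mm by 85 mm) begins 54 mm behind the grasp point. The pads swing forward as they close: fully open they stand 13 mm farther back than shut.
Start: joints at [-1.267, 0.326, -0.193, 1.052, 0, 1.437], TCP at [0.233, -0.498, 0.248] pointing down, gripper open.
Joint ranges: [-2.65, 2.65], [-0.97, 1.79], [-1.3, 1.35], [-1.93, 2.1], [-1.47, 1.37], [-3.14, 3.14]. Speed limits (rad/s): [2.57, 2.57, 3.14, 3.14, 3.14, 3.14].

### API

Orientations are given as a unit quaternion [x, y, z, w].
In Python, from rig import env, camera, camera_info, find_in, spot_point gives the robot as it stands.
- The arm moves only by the tool send_rows, never from a script. Its argument "deltas" is a list that holds one entry, the list of rows, each a list of 7 numbers: the shift along the world's x, y, z in cm, then the turn, a rotation vector about the world's x, y, z in degrees, then the closure, from 0 (fully open) to 1 (shut). A call has 1 to 5 rows; each row is the pose to reach, as a shift and turn from the pose measured when the call began; what a row does not reach only later rows make up. A row lasts 1/8 s, in which the tool goes at most 62.5 mm and 10.7 degrees, less where a joint would pass 70% of its speed; a pose out of reach is approached as far as the arm can. A call with a gripper value outside its range is refused whole. The fingers move at their own pace and stop on an object; "squeeze" is the grip in N (left out, the last holds). Time passes only in rows, so rows that repeat a pose let the fingers close. It gives the time, the measured TCP pose, the force and the opening at its end, in the units of the state.
- env.state(): the state, without advancing time (a new reading comes with each control period).
- camera(name): name is "scene" or "top"; returns (picture, depth): 420x560x3 uint8, blue, green, red; 420x560 float32, m along the optical axis (not along the pixel's ray), 0 where there is no reading.
- camera_info(name): a dict with "fx", "fy", "cx", "cy" (pixels), "origin" and "attitude" of the camera in the world. Camera axes: x right, y up, looking along -z (the intrinsics and any distortion apply to the point x, -y, -z); pixel columns grow to the right and rows downward; lengths in m; the calibration is good to about 2 mm. A picture is of the moment at which its call begins. camera_info takes no time and is no camera call.
- env.close_job(): hands the job in, once; it reports no verdict.
Trained networks look in the newest picture that a camera, given by its name, has taken for a name from the list of things; names that differ only in an ending like _2 or _b are one class to them, and where a whole thing is asked for, a point or a joint stands for the part that bears it (a point fixed in the world has none). Each returns a list of dicts, best first, with "score" (0 to 1); they miss things now and then, are a little off and sometimes report something else, mostly with a low value. They report only what shows in the picture. A call takes as long as a camera call. They do not tell look-alikes from the thing itself.
- find_in(camera, label): "bbox" ([left, top, right, bottom] in pixels, round what is visible of it).
- spot_point(camera, label): "at" ([column, row] in pixels: a listed point, or the origin of a listed thing).
The state is a dict: "time_s": time; "joint_pos": joint angles; "joint_velocities": joint speeds; "joint_efforts": joint torques, N m; "tool_pos": TCP position; "ee_rot": TCP orientation; "contact_force": force on the tool from outside, world axes, zero at the start; "moment": the same for the moment, N m; "width": finger opening in m.
Only numpy, scipy, OpenCV 4.12 (cv2) and the standard library are available. Lean on these libraries where they do the work, as an engineer would, in place of code of your own. Each camera call takes 0.05 s, during which the arm holds its last target.

### The job

The lids of the four grey plastic cases have just been glued and need weight while the glue sets. Stand one of the four round black weights upright on the middle of each lid, matched by size (largest weight on the largest case, and so on down), working in order from the largest case to the smallest. Set the weights down gently, do not drop them, and do not push the cases out of place.

Things in the scene. Friction and masses are not known exactly. Their poses are not given: they have to be found in the camera images.
- weight_a: The largest weight: an upright black rubber-coated steel disc with a small bare steel spot in the middle of its flat top, 60 mm in diameter, 30 mm tall, roughly 620 g (varies by up to 15 %). Origin at the centre of its underside, z up.
- case_a: The largest glued case: a closed grey plastic box with a flat lid, loose on the bench, 100 mm long (x) by 72 mm wide (y) by 40 mm tall, roughly 300 g. Origin at the centre of its underside, z up, so the middle of its lid is 40 mm above the origin.
- weight_b: The second largest weight: an upright black rubber-coated steel disc with a small bare steel spot in the middle of its flat top, 48 mm in diameter, 30 mm tall, roughly 400 g (varies by up to 15 %). Origin at the centre of its underside, z up.
- case_b: The second largest glued case: a closed grey plastic box with a flat lid, loose on the bench, 84 mm long (x) by 60 mm wide (y) by 34 mm tall, roughly 200 g. Origin at the centre of its underside, z up, so the middle of its lid is 34 mm above the origin.
- weight_c: The second smallest weight: an upright black rubber-coated steel disc with a small bare steel spot in the middle of its flat top, 37 mm in diameter, 30 mm tall, roughly 240 g (varies by up to 15 %). Origin at the centre of its underside, z up.
- case_c: The second smallest glued case: a closed grey plastic box with a flat lid, loose on the bench, 68 mm long (x) by 50 mm wide (y) by 28 mm tall, roughly 130 g. Origin at the centre of its underside, z up, so the middle of its lid is 28 mm above the origin.
- weight_d: The smallest weight: an upright black rubber-coated steel disc with a small bare steel spot in the middle of its flat top, 27 mm in diameter, 30 mm tall, roughly 130 g (varies by up to 15 %). Origin at the centre of its underside, z up.
- case_d: The smallest glued case: a closed grey plastic box with a flat lid, loose on the bench, 54 mm long (x) by 40 mm wide (y) by 22 mm tall, roughly 80 g. Origin at the centre of its underside, z up, so the middle of its lid is 22 mm above the origin.
Mind the look-alikes: they are no part of the job. What is shaped like the weight_c but orange is not meant. What is shaped like the weight_b but orange or red is not meant.

How it is judged:
On the way, in this order (a step that is already met when the one before it is completed fails the run):
1. the largest weight stands, let go, on the middle of the largest case (horizontal distance between weight_a and case_a below 0.012 m and z of weight_a in the frame of case_a between 0.036 and 0.044 m and angle between weight_a's own z axis and vertical below 0.1 rad and linear speed of weight_a below 0.02 m/s and contact force between the fingers and weight_a below 0.1 N), for 0.2 s.
2. the second largest weight stands, let go, on the middle of the second largest case (horizontal distance between weight_b and case_b below 0.012 m and z of weight_b in the frame of case_b between 0.03 and 0.038 m and angle between weight_b's own z axis and vertical below 0.1 rad and linear speed of weight_b below 0.02 m/s and contact force between the fingers and weight_b below 0.1 N), for 0.2 s.
3. the second smallest weight stands, let go, on the middle of the second smallest case (horizontal distance between weight_c and case_c below 0.012 m and z of weight_c in the frame of case_c between 0.024 and 0.032 m and angle between weight_c's own z axis and vertical below 0.1 rad and linear speed of weight_c below 0.02 m/s and contact force between the fingers and weight_c below 0.1 N), for 0.2 s.
4. the smallest weight stands, let go, on the middle of the smallest case (horizontal distance between weight_d and case_d below 0.012 m and z of weight_d in the frame of case_d between 0.018 and 0.026 m and angle between weight_d's own z axis and vertical below 0.1 rad and linear speed of weight_d below 0.02 m/s and contact force between the fingers and weight_d below 0.1 N), for 0.2 s.
At the end, for the whole second after the job is handed in: Each weight stands upright (within 0.1 rad), at rest and let go, flat on the lid of the case of its own size rank, its centre within 12 mm of the middle of the lid, and no case is more than 20 mm from where it began (all of step 1 and all of step 2 and all of step 3 and all of step 4 and distance of each of case_a, case_b, case_c, case_d from where it was at the start of the episode below 0.02 m and angular speed of each of weight_a, weight_b, weight_c, weight_d below 0.2 rad/s); the robot touches nothing.
It fails at once if a case is shifted by more than 20 mm or tipped ((distance of case_a from where it was at the start of the episode above 0.02 m or angle between case_a's own z axis and vertical above 0.25 rad) or (distance of case_b from where it was at the start of the episode above 0.02 m or angle between case_b's own z axis and vertical above 0.25 rad) or (distance of case_c from where it was at the start of the episode above 0.02 m or angle between case_c's own z axis and vertical above 0.25 rad) or (distance of case_d from where it was at the start of the episode above 0.02 m or angle between case_d's own z axis and vertical above 0.25 rad)).
It fails at once if a weight is slammed on its case (over 120 N) (contact force between weight_a and case_a above 120 N or contact force between weight_b and case_b above 120 N or contact force between weight_c and case_c above 120 N or contact force between weight_d and case_d above 120 N).
It fails at once if a weight falls freely onto its case (faster than 0.35 m/s, still more than 5 mm above the lid) instead of being set down ((horizontal distance between weight_a and case_a below 0.05 m and z of weight_a in the frame of case_a above 0.045 m and linear speed of weight_a above 0.35 m/s and contact force between the fingers and weight_a below 0.01 N) or (horizontal distance between weight_b and case_b below 0.05 m and z of weight_b in the frame of case_b above 0.039 m and linear speed of weight_b above 0.35 m/s and contact force between the fingers and weight_b below 0.01 N) or (horizontal distance between weight_c and case_c below 0.05 m and z of weight_c in the frame of case_c above 0.033 m and linear speed of weight_c above 0.35 m/s and contact force between the fingers and weight_c below 0.01 N) or (horizontal distance between weight_d and case_d below 0.05 m and z of weight_d in the frame of case_d above 0.027 m and linear speed of weight_d above 0.35 m/s and contact force between the fingers and weight_d below 0.01 N)).
It also fails if it takes over 96 s, if anything falls off the work surface, if the arm or the gripper's body presses on something with over 40 N, if the wrist force passes 120 N, or if a joint passes its speed limit or range.

## Working session

There is one attempt and no reset: what is moved stays moved. The work goes in short steps, Python scripts to look and compute and a tool call to move; the robot and the scene stay as the last step left them, time stands still between calls to the robot, and variables do not carry over. Pictures are saved under pics/ and viewed, and the job is handed in when it is done.

Besides the shell and the picture viewer there is one more tool, called as name(argument=value, ...) on one line, values as JSON. send_rows: Moves the arm, as the interface text tells. Its arguments: {"type":"object","properties":{"deltas":{"type":"array","items":{"type":"array","items":{"type":"array","items":{"type":"number"}}}},"squeeze":{"type":"number"}},"required":["deltas"]}

```bash
ls; mkdir -p pics; python3 - <<'E'
from rig import env,camera,camera_info
import cv2,numpy as np
for n in ("scene","top"):
    im,d=camera(n); cv2.imwrite(f"pics/{n}0.png",im); np.save(f"{n}0.npy",d)
    print(n,camera_info(n))
print(env.state())
E
```

```text
pics
scene {'fx': 393.81084451086286, 'fy': 393.81084451086286, 'cx': 274.3501269057579, 'cy': 214.56296813307304, 'origin': array([ 1.09782768, -0.51205289,  0.54083277]), 'attitude': array([0.43106335, 0.19891287, 0.36475036, 0.80098391])}
top {'fx': 522.9271892298084, 'fy': 522.9271892298084, 'cx': 275.86290152999254, 'cy': 211.8202367377433, 'origin': array([0.26830863, 0.01245056, 1.19231528]), 'attitude': array([-0.06667049,  0.07628657,  0.74448281, -0.65990965])}
{'time_s': 0.1, 'joint_pos': array([-1.26716462e+00,  3.26850163e-01, -1.93489357e-01,  1.05201951e+00,
        1.30433128e-05,  1.43658841e+00]), 'joint_velocities': array([ 7.51914691e-04, -1.52044860e-03,  1.42371754e-03, -4.55514254e-05,
        3.74805725e-04, -9.04482705e-04]), 'joint_efforts': array([ 1.51898596e-03, -4.44239938e+01,  2.63038069e+01,  7.85423967e-03,
       -3.21759251e-05,  3.07573316e-06]), 'tool_pos': array([ 0.23304898, -0.49762864,  0.24758873]), 'ee_rot': array([-0.69018763, -0.15411702,  0.69027193, -0.1530152 ]), 'contact_force': array([-0.34939927,  0.84588063,  0.12757213]), 'moment': array([ 0.03454599, -0.02425793, -0.0367315 ]), 'width': 0.08557148572211669}
```

View pics/scene0.png

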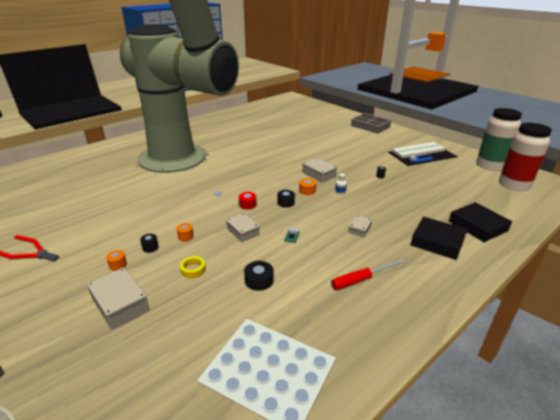

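View pics/top0.png

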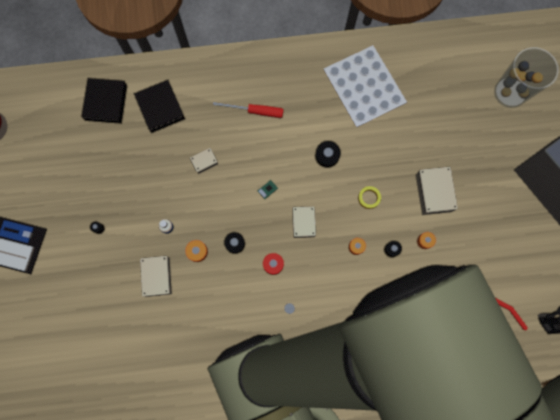

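Scene picture: a black disc at (259,275), and smaller ones at (149,243), (286,198) and (381,172). The cases are at (118,295), (319,169), (243,227) and (360,226). The orange and red discs at (117,260), (185,231), (307,186) and (248,200) are look-alikes. 
Top picture: the black discs are at (328,153) a, (234,243) b, (393,248) c and (97,227) d. The cases are at (437,190) a, (155,276) b, (304,222) c and (204,160) d. Other things that could be confused are orange at (196,251), (357,245) and (427,240), red at (273,264), and the white bottle at (165,226).

```bash
cat > h.py <<'E'
from rig import env,camera,camera_info,find_in,spot_point
import cv2,numpy as np
from scipy.spatial.transform import Rotation as R
def ray(n,uv):
    c=camera_info(n); u,v=uv
    d=np.array([(u-c['cx'])/c['fx'],-(v-c['cy'])/c['fy'],-1.])
    return np.array(c['origin']),R.from_quat(c['attitude']).apply(d)
def at_z(n,uv,z):
    o,d=ray(n,uv); return o+d*(z-o[2])/d[2]
def at_d(n,uv,dep):
    o,d=ray(n,uv); return o+d*dep
def proj(n,p):
    c=camera_info(n); q=R.from_quat(c['attitude']).inv().apply(np.array(p)-c['origin'])
    return np.array([c['cx']+c['fx']*q[0]/-q[2],c['cy']-c['fy']*q[1]/-q[2]])
def tri(uv1,uv2):
    o1,d1=ray('top',uv1);o2,d2=ray('scene',uv2)
    A=np.array([[d1@d1,-d1@d2],[d1@d2,-d2@d2]]);b=[(o2-o1)@d1,(o2-o1)@d2]
    s=np.linalg.solve(A,b);p,q=o1+s[0]*d1,o2+s[1]*d2
    return (p+q)/2,np.linalg.norm(p-q)
E
python3 - <<'E'
from h import *
np.set_printoptions(precision=4,suppress=True)
for n in ("top","scene"):
    im,d=camera(n)
    for l in ("weight_a","case_a"):
        for r in find_in(n,l):
            b=np.array(r['bbox']); print(n,l,'bbox',b.round(1),round(r['score'],2))
        for r in spot_point(n,l):
            print(n,l,'spot',np.round(r['at'],1),round(r['score'],2),at_z(n,r['at'],0)[:2])
    if n=="top":
        for k,uv in dict(wa=(328,153),wb=(234,243),wc=(393,248),wd=(97,227),ca=(437,190),cb=(155,276),cc=(304,222),cd=(204,160),tab=(280,130),tab2=(120,330),tab3=(460,240)).items():
            dd=np.median(d[uv[1]-1:uv[1]+2,uv[0]-1:uv[0]+2]); print(k,at_d(n,uv,dd))
    big=cv2.resize(im[120:310,70:470] if n=="top" else im[140:330,70:420],None,fx=2,fy=2,interpolation=cv2.INTER_CUBIC)
    cv2.imwrite(f"pics/{n}_crop.png",big)
E
```

```text
top weight_a bbox [314.3 140.3 340.3 169.4] 0.88
top weight_a bbox [224.1 233.6 244.9 253.5] 0.85
top weight_a bbox [ 91.8 221.6 105.2 233.1] 0.74
top weight_a bbox [343.1 236.6 368.1 255.1] 0.74
top weight_a bbox [419.7 232.9 436.9 247.4] 0.72
top weight_a bbox [383.7 243.1 401.6 256.1] 0.69
top weight_a bbox [185.3 239.  206.8 258.9] 0.62
top weight_a bbox [262.5 251.7 284.7 276.4] 0.56
top weight_a spot [234.5 243.8] 0.84 [0.4486 0.0847]
top weight_a spot [194.6 251.4] 0.8 [0.4421 0.1773]
top weight_a spot [328.3 156.5] 0.74 [ 0.6302 -0.1588]
top weight_a spot [102.6 227.6] 0.68 [0.5228 0.3835]
top weight_a spot [428.  238.6] 0.63 [ 0.4071 -0.3592]
top weight_a spot [353.9 248.5] 0.62 [ 0.4049 -0.1862]
top weight_a spot [275.  259.6] 0.6 [ 0.4013 -0.0034]
top weight_a spot [393.5 253.7] 0.56 [ 0.3822 -0.2745]
top case_a bbox [137.1 256.5 175.1 296.5] 0.79
top case_a bbox [189.7 148.9 220.1 172.1] 0.76
top case_a bbox [291.  205.2 314.5 237.6] 0.59
top case_a spot [153.3 276.1] 0.85 [0.3972 0.2754]
top case_a spot [431.5 193.1] 0.83 [ 0.5125 -0.3866]
top case_a spot [199.7 162.5] 0
[... 945 characters left out ...]
33 0.1832]
scene weight_a spot [285.8 199.7] 0.77 [0.4402 0.0949]
scene weight_a spot [149.3 247. ] 0.74 [ 0.3901 -0.2704]
scene weight_a spot [186.1 237.3] 0.7 [ 0.4124 -0.1901]
scene weight_a spot [255.8 276.6] 0.68 [ 0.622  -0.1523]
scene weight_a spot [379.7 176.7] 0.53 [0.5252 0.3883]
scene case_a bbox [303.3 158.1 335.9 184. ] 0.75
scene case_a bbox [226.5 212.7 259.  241.6] 0.61
scene case_a bbox [349.7 213.3 371.1 235.5] 0.55
scene case_a bbox [275.7 189.9 293.7 206.1] 0.55
scene case_a spot [359.5 230.5] 0.8 [0.6581 0.1309]
scene case_a spot [243.1 231.9] 0.69 [ 0.482  -0.0785]
scene case_a spot [120.9 303.4] 0.63 [ 0.5136 -0.3877]
scene case_a spot [316.9 175.7] 0.6 [0.3997 0.2552]
```

View pics/top_crop.png

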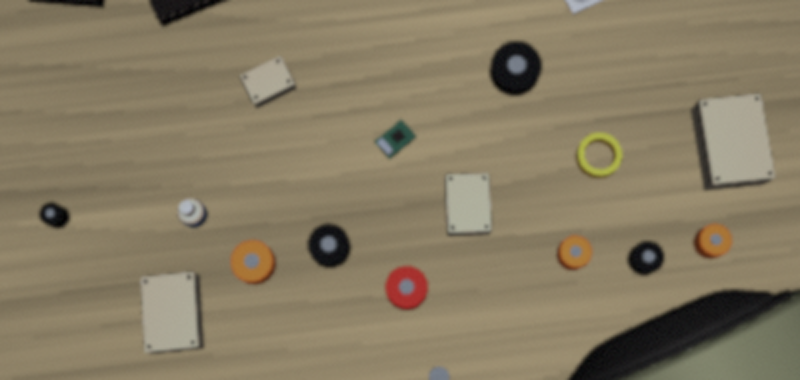

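View pics/scene_crop.png

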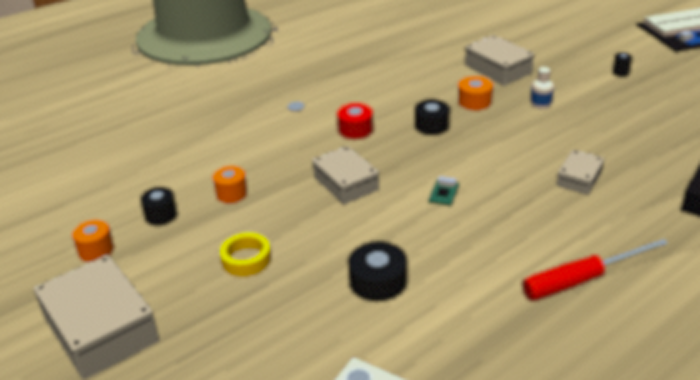

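Both crops confirm the four black discs and the four beige lids, with sizes ranked as I chose. Next I'll measure centres and heights from the depth of both views.

```bash
cat >> h.py <<'E'
A=dict(wa=(.629,-.155,.030,.060),wb=(.446,.084,.03,.048),wc=(.388,-.268,.03,.037),wd=(.520,.386,.03,.027),
 ca=(.510,-.387,.040,.100),cb=(.395,.264,.034,.084),cc=(.475,-.075,.028,.068),cd=(.650,.134,.022,.054))
def world(n,d):
    v,u=np.mgrid[0:d.shape[0],0:d.shape[1]]
    c=camera_info(n); q=np.stack([(u-c['cx'])/c['fx'],-(v-c['cy'])/c['fy'],-np.ones_like(d)],-1)*d[...,None]
    W=R.from_quat(c['attitude']).apply(q.reshape(-1,3)).reshape(q.shape)+c['origin']; W[d==0]=np.nan; return W
def top_of(n,W,k,pos=None,z0=0.):
    x,y,h,s=A[k]
    if pos is not None:x,y=pos
    r=np.hypot(W[...,0]-x,W[...,1]-y)
    m=(r<s*.72+.005)&(abs(W[...,2]-h-z0)<.006)
    if m.sum()<8:return None
    P=W[m]; c,(w,l),a=cv2.minAreaRect((P[:,:2]*1000).astype(np.float32))
    return np.array(c)/1000,np.median(P[:,2]),(w,l,a),P[:,:2].mean(0),m.sum()
E
python3 - <<'E'
from h import *
np.set_printoptions(precision=4,suppress=True)
for n in ("top","scene"):
    im,d=camera(n); W=world(n,d)
    for k in A:
        r=top_of(n,W,k)
        if r: print(n,k,'rect',r[0],'z %.4f'%r[1],np.round(r[2],1),'mean',r[3],r[4])
        else: print(n,k,None)
    for k in A: print(k,proj(n,(*A[k][:2],A[k][2])).round(1),end=' ')
    print()
print(R.from_quat(env.state()['ee_rot']).as_matrix())
E
```

```text
top wa rect [ 0.6322 -0.1544] z 0.0302 [58.5 59.1 25.1] mean [ 0.6322 -0.1539] 499
top wb rect [0.4499 0.0848] z 0.0301 [46.4 46.5 45.8] mean [0.4492 0.0846] 351
top wc rect [ 0.3929 -0.2682] z 0.0300 [35.4 34.4 39.1] mean [ 0.3926 -0.2686] 211
top wd rect [0.5226 0.3916] z 0.0299 [27.  24.5 46.5] mean [0.5217 0.3917] 113
top ca rect [ 0.5131 -0.3891] z 0.0401 [ 74.9 101.4  88.9] mean [ 0.5123 -0.388 ] 1370
top cb rect [0.3953 0.2665] z 0.0339 [61.  84.4 88.7] mean [0.3949 0.266 ] 1045
top cc rect [ 0.4785 -0.0774] z 0.0281 [50.2 68.1 85.3] mean [ 0.4777 -0.0772] 651
top cd rect [0.652  0.1357] z 0.0222 [41.2 53.3 20.2] mean [0.6515 0.1357] 390
wa [328.1 153.2] wb [233.9 243. ] wc [393.2 249.8] wd [ 97.3 226.6] ca [437. 190.] cb [155.  275.2] cc [302.5 222.2] cd [203.7 159.9] 
scene wa rect [ 0.6353 -0.1552] z 0.0288 [58.  58.7 18.3] mean [ 0.6369 -0.1567] 525
scene wb rect [0.4512 0.0834] z 0.0285 [43.8 50.2 46.7] mean [0.4538 0.0815] 158
scene wc rect [ 0.3956 -0.27  ] z 0.0288 [35.1 35.  32.3] mean [ 0.3979 -0.2706] 156
scene wd rect [0.5242 0.3907] z 0.0278 [23.8 26.  79.8] mean [0.5255 0.3895] 42
scene ca rect [ 0.5155 -0.3896] z 0.0390 [ 71.9 101.   89.1] mean [ 0.5198 -0.391 ] 1633
scene cb rect [0.3966 0.2654] z 0.0322 [62.1 87.3 88.2] mean [0.4003 0.2628] 297
scene cc rect [ 0.4803 -0.0781] z 0.0265 [50.7 70.2 85.5] mean [ 0.4832 -0.0799] 399
scene cd rect [0.6543 0.1348] z 0.0202 [39.8 56.  20.5] mean [0.6557 0.133 ] 248
wa [256.5 267.6] wb [284.3 192.1] wc [147.4 235.3] wd [379.2 167.1] ca [115.7 286.4] cb [318.5 163.8] cc [241.9 220.2] cd [358.7 220.8] 
[[ 0.      0.424  -0.9057]
 [-0.0001 -0.9057 -0.424 ]
 [-1.      0.0001  0.    ]]
```

Two views agree to about 3 mm, and the heights (30, 40, 34, 28 and 22 mm) match the text. I'll work with the jaw axis along world x (a turn of +65°). First I go above weight_a.

send_rows(deltas=[[[5,4.3,-1,0,0,9,0],[10,8.6,-2,0,0,18,0],[15,12.9,-3,0,0,27,0],[20,17.2,-4,0,0,36,0],[24,20.6,-5,0,0,45,0]]], squeeze=50)

```text
time_s: 1.32
tool_pos: [0.4689, -0.2958, 0.1997]
ee_rot: [0.578, 0.407, -0.578, 0.408]
contact_force: [0.9, -1.1, 0.3]
width: 0.0852
```

send_rows(deltas=[[[5,4.3,-2,0,0,8,0],[10,8.6,-4,0,0,16,0],[16.5,14.1,-7,0,0,19.6,0],[16.5,14.1,-7,0,0,19.6,0],[16.5,14.1,-7,0,0,19.6,0]]])

```text
time_s: 1.95
tool_pos: [0.6349, -0.1521, 0.1279]
ee_rot: [0.499, 0.501, -0.499, 0.501]
contact_force: [-0.8, -0.1, 0.8]
width: 0.0852
```

```bash
cat > look.py <<'E'
from h import *
import sys
np.set_printoptions(precision=4,suppress=True)
tag=sys.argv[1]
for n in sys.argv[2].split(','):
    im,d=camera(n); cv2.imwrite(f"pics/{n}_{tag}.png",im); W=world(n,d)
    for a in sys.argv[3:]:
        k,*z=a.split('@'); 
        if z: x,y,zz=map(float,z[0].split(',')); r=top_of(n,W,k,(x,y),zz)
        else: r=top_of(n,W,k)
        print(n,k,r and (r[0],'z %.4f'%r[1],np.round(r[2],1),int(r[4])))
s=env.state(); M=R.from_quat(s['ee_rot']).as_matrix()
print(s['time_s'],s['tool_pos'],s['width'],'approach',M[:,0],'jaw yaw %.2f'%np.degrees(np.arctan2(M[1,1],M[0,1])),s['contact_force'],s['joint_pos'])
E
python3 look.py a1 scene wa ca
```

```text
scene wa (array([ 0.6353, -0.1551]), 'z 0.0287', array([57.9, 58.6, 24.7]), 520)
scene ca (array([ 0.5158, -0.3895]), 'z 0.0390', array([ 72.9, 101.7,  88.4]), 1635)
2.0 [ 0.6341 -0.1536  0.1287] 0.08511014178095345 approach [-0.0005 -0.0003 -1.    ] jaw yaw 0.11 [0.9326 0.2924 0.1305] [-0.3505  0.6059 -0.0625  0.9028 -0.0004  1.2184]
```

View pics/scene_a1.png

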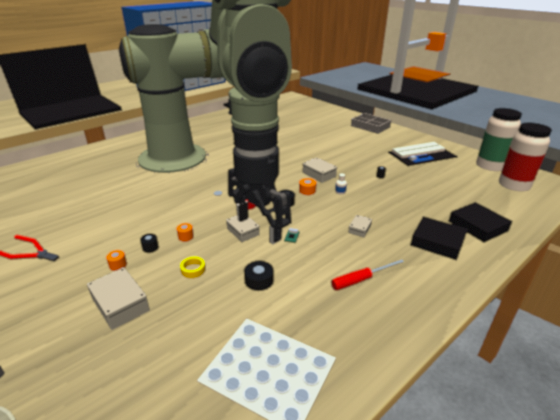

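The picture shows the open gripper with fingertips at about (245,212) and (278,238), and weight_a at (259,275). I'll check the tip projection and then descend.

```bash
python3 -c "
from h import *
for dx in(-.05,0,.05): print(proj('scene',(.634+dx,-.1536,.12)))"
```

```text
[240.95823001 219.63598715]
[257.39005423 231.14418698]
[275.33254083 243.71039499]
```

send_rows(deltas=[[[0,-0.1,-4,0,0,0,0],[0,-0.1,-8,0,0,0,0],[0,-0.1,-9.5,0,0,0,0],[0,-0.1,-9.5,0,0,0,0]]])

```text
time_s: 2.5
tool_pos: [0.6332, -0.1552, 0.0335]
ee_rot: [0.499, 0.501, -0.5, 0.5]
contact_force: [0.3, 0.1, 0.4]
width: 0.0855
```

send_rows(deltas=[[[0.1,0,-1.5,0,0,0,0],[0.1,0,-1.5,0,0,0,0.2],[0.1,0,-1.5,0,0,0,0.5],[0.1,0,-1.5,0,0,0,1],[0.1,0,-1.5,0,0,0,1]]])

```text
time_s: 3.12
tool_pos: [0.6342, -0.1553, 0.0192]
ee_rot: [0.499, 0.501, -0.5, 0.5]
contact_force: [-3.6, 0.1, 6.2]
width: 0.0581
```

send_rows(deltas=[[[0,0,0,0,0,0,1],[0,0,0,0,0,0,1]]])

```text
time_s: 3.38
tool_pos: [0.6341, -0.1553, 0.0192]
ee_rot: [0.499, 0.501, -0.5, 0.5]
contact_force: [-1.5, 0.5, 1.6]
width: 0.0581
```

```bash
python3 look.py a2 scene,top wa
```

```text
scene wa (array([ 0.6352, -0.16  ]), 'z 0.0290', array([54.9, 70.6, 54.4]), 409)
top wa None
3.475 [ 0.6341 -0.1553  0.0192] 0.05814260148982312 approach [-0.0021 -0.0003 -1.    ] jaw yaw 0.04 [-1.6133 -0.3412  2.7243] [-0.3527  0.7284 -0.1521  0.6922 -0.001   1.2174]
```

View pics/scene_a2.png

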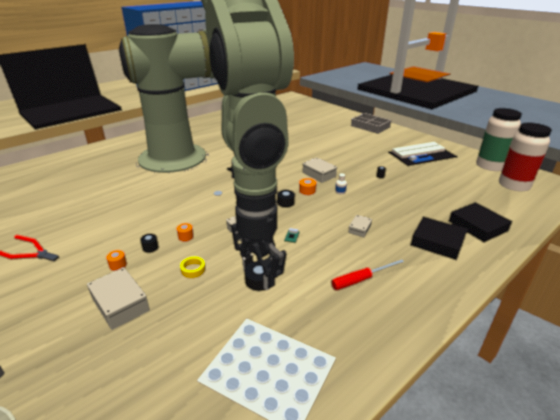

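The fingers hold weight_a at (260,275). I'll lift it straight up first.

send_rows(deltas=[[[0,0,1,0,0,0,1],[0,0,3,0,0,0,1],[0,0,6,0,0,0,1],[0,0,9,0,0,0,1],[0,0,10,0,0,0,1]]])

```text
time_s: 4.1
tool_pos: [0.6354, -0.1556, 0.1212]
ee_rot: [0.5, 0.5, -0.5, 0.501]
contact_force: [0.3, -0.2, -5.7]
width: 0.0581
```

```bash
python3 look.py a3 scene wa@.634,-.155,.1 ca
```

```text
scene wa (array([ 0.6398, -0.1584]), 'z 0.1305', array([55.3, 72.2, 59.2]), 491)
scene ca (array([ 0.5155, -0.3896]), 'z 0.0389', array([ 72.1, 102.7,  89.3]), 1634)
4.15 [ 0.6353 -0.1556  0.1215] 0.05819505415123721 approach [ 0.0011 -0.0013 -1.    ] jaw yaw 0.05 [ 0.74   -0.3137 -3.3171] [-0.3526  0.6144 -0.0675  0.8874 -0.0008  1.2174]
```

View pics/scene_a3.png

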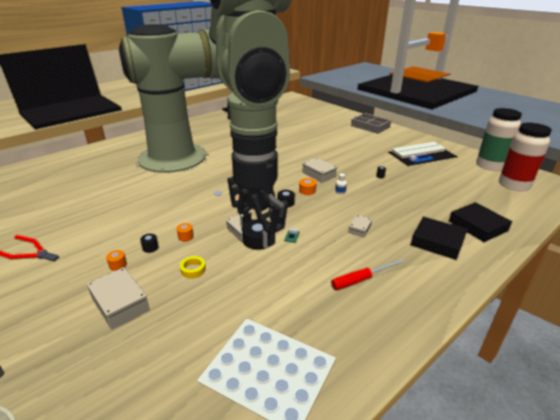

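Weight_a hangs level, with its base about 0.10 m up. Next I carry it to case_a.

send_rows(deltas=[[[-2.5,-4.7,0,0,0,0,1],[-5,-9.4,0,0,0,0,1],[-7.5,-14.1,0,0,0,0,1],[-10,-18.8,0,0,0,0,1],[-12.1,-23.3,0,0,0,0,1]]])

```text
time_s: 4.78
tool_pos: [0.5126, -0.3894, 0.1197]
ee_rot: [0.5, 0.5, -0.5, 0.5]
contact_force: [1.0, -0.3, -5.7]
width: 0.0582
```

send_rows(deltas=[[[0,0,0,0,0,0,1],[0,0,0,0,0,0,1]]])

```text
time_s: 5.03
tool_pos: [0.5116, -0.3887, 0.1181]
ee_rot: [0.5, 0.501, -0.5, 0.499]
contact_force: [-0.4, 0.5, -5.6]
width: 0.0583
```

```bash
python3 look.py a4 scene,top ca
```

```text
scene ca (array([ 0.515 , -0.3894]), 'z 0.0390', array([ 72.4, 102.4,  89. ]), 1630)
top ca (array([ 0.514 , -0.3799]), 'z 0.0401', array([102.9,  55.7,   4.4]), 672)
5.125 [ 0.5126 -0.3879  0.1188] 0.058035572377004886 approach [-0.0017  0.0022 -1.    ] jaw yaw 0.10 [ 0.3586 -0.0842 -4.9342] [-0.7628  0.6006 -0.1005  0.8725  0.0005  0.8063]
```

View pics/scene_a4.png

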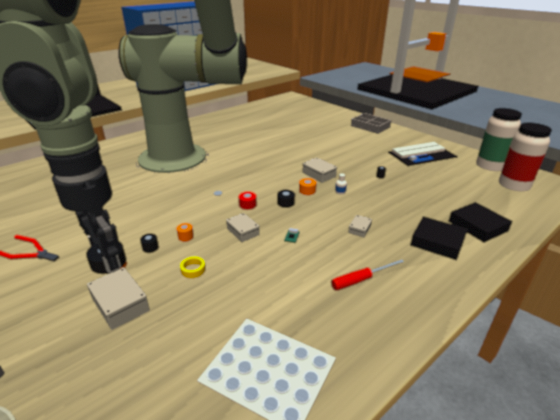

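Weight_a hangs at (105,255) above the lid at (118,290). Lowering to about 1 mm over the lid.

send_rows(deltas=[[[0.15,-0.1,-2,0,0,0,1],[0.15,-0.1,-4,0,0,0,1],[0.15,-0.1,-5.2,0,0,0,1],[0.15,-0.1,-5.6,0,0,0,1],[0.15,-0.1,-5.8,0,0,0,1]]])

```text
time_s: 5.75
tool_pos: [0.5146, -0.3889, 0.0611]
ee_rot: [0.5, 0.501, -0.499, 0.5]
contact_force: [-1.2, 0.6, -5.4]
width: 0.0581
```

send_rows(deltas=[[[0,0,-0.1,0,0,0,1],[0,0,-0.1,0,0,0,1]]])

```text
time_s: 6.0
tool_pos: [0.5149, -0.3892, 0.0606]
ee_rot: [0.5, 0.501, -0.499, 0.5]
contact_force: [0.4, -0.4, -5.8]
width: 0.0584
```

send_rows(deltas=[[[0,0,-0.1,0,0,0,1],[0,0,-0.2,0,0,0,1],[0,0,-0.2,0,0,0,1]]])

```text
time_s: 6.38
tool_pos: [0.515, -0.3894, 0.0593]
ee_rot: [0.5, 0.501, -0.499, 0.5]
contact_force: [-1.3, 0.8, 0.2]
width: 0.0579
```

The load has gone off the wrist, so the weight rests on the lid. Opening.

send_rows(deltas=[[[0,0,0,0,0,0,0.3],[0,0,0,0,0,0,0.25],[0,0,0,0,0,0,0.15],[0,0,0,0,0,0,0],[0,0,0,0,0,0,0]]])

```text
time_s: 7.0
tool_pos: [0.5151, -0.3894, 0.0593]
ee_rot: [0.5, 0.501, -0.499, 0.5]
contact_force: [-0.8, -0.7, 0.5]
width: 0.0855
```

send_rows(deltas=[[[0,0,1,0,0,0,0],[0,0,3,0,0,0,0],[0,0,6,0,0,0,0],[0,0,9,0,0,0,0],[0,5,10,0,0,0,0]]])

```text
time_s: 7.62
tool_pos: [0.5166, -0.3429, 0.1625]
ee_rot: [0.501, 0.497, -0.5, 0.502]
contact_force: [-0.2, 1.2, 0.7]
width: 0.0856
```

send_rows(deltas=[[[1,6,0,0,0,0,0],[0,12,0,0,0,0,0],[-1,18,0,0,0,0,0],[-2,24,0,0,0,0,0],[-3,30,0,0,0,0,0]]])

```text
time_s: 8.25
tool_pos: [0.4865, -0.0412, 0.1634]
ee_rot: [0.501, 0.497, -0.5, 0.502]
contact_force: [0.6, -0.0, 0.5]
width: 0.0853
```

```bash
python3 look.py a5 scene,top ca wa@.514,-.389,.04 wb cb; python3 - <<'E'
import cv2
a=cv2.imread('pics/scene_a5.png');b=cv2.imread('pics/top_a5.png')
cv2.imwrite('pics/ab5.png',cv2.hconcat([cv2.resize(a,(400,300)),cv2.resize(b,(400,300))]))
E
```

```text
scene ca (array([ 0.5155, -0.3896]), 'z 0.0389', array([ 71.8, 102.4,  89.1]), 827)
scene wa (array([ 0.5171, -0.3884]), 'z 0.0689', array([58.8, 57.7, 81.9]), 661)
scene wb (array([0.4502, 0.0842]), 'z 0.0283', array([44. , 47.3, 47. ]), 156)
scene cb (array([0.3973, 0.2652]), 'z 0.0322', array([63.4, 87.8, 87.8]), 299)
top ca (array([ 0.513 , -0.3886]), 'z 0.0402', array([ 73.6, 101. ,  89.4]), 757)
top wa (array([ 0.5147, -0.388 ]), 'z 0.0700', array([58.3, 59.7, 54.5]), 566)
top wb (array([0.4538, 0.0961]), 'z 0.0300', array([23. , 46.4, 71.4]), 166)
top cb (array([0.3955, 0.2664]), 'z 0.0340', array([61.7, 84.1, 88.3]), 1038)
8.35 [ 0.4847 -0.0379  0.1631] 0.08500889427793622 approach [ 0.0041 -0.0024 -1.    ] jaw yaw 0.31 [ 0.8271 -0.6023  0.579 ] [-0.2291  0.2864 -0.4869  0.793  -0.0014  1.3363]
```

View pics/ab5.png

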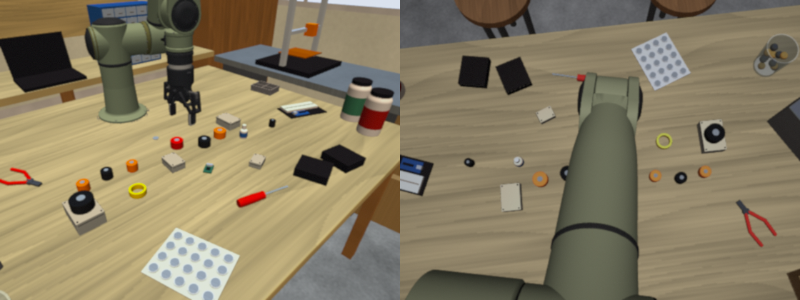

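Both views show weight_a on the case lid (left panel (82,200), right panel (713,132)). It is within 2 mm of the middle, its top is at 0.070 m, and the case has not moved. Next is weight_b at (0.450, 0.084).

send_rows(deltas=[[[-1.5,6,0,0,0,-0.3,0],[-3.4,12.2,-2,0,0,-0.3,0],[-3.4,12.2,-5,0,0,-0.3,0],[-3.4,12.2,-7,0,0,-0.3,0],[-3.4,12.2,-7,0,0,-0.3,0]]])

```text
time_s: 8.98
tool_pos: [0.4501, 0.0838, 0.0925]
ee_rot: [0.5, 0.499, -0.5, 0.501]
contact_force: [-0.2, -0.4, -0.5]
width: 0.0854
```

```bash
python3 look.py b1 scene wb
```

```text
scene wb (array([0.453 , 0.0827]), 'z 0.0285', array([46.2, 44.4, 17. ]), 156)
9.025 [0.451  0.0837 0.0934] 0.08526453266138578 approach [ 0.0037 -0.0026 -1.    ] jaw yaw -0.03 [-0.6296  0.4017  0.3014] [ 0.024   0.3367 -0.6368  0.5936 -0.0027  1.5953]
```

View pics/scene_b1.png

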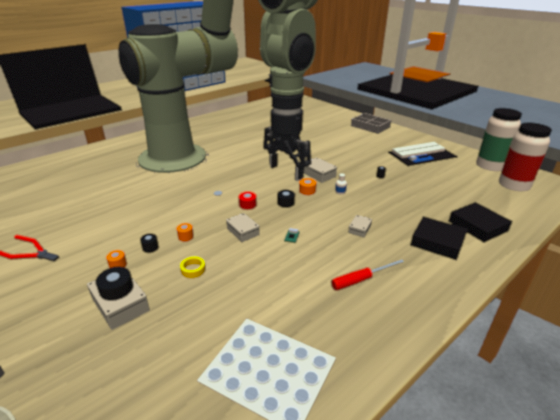

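The gripper is over the black disc weight_b (286,198), with the red and orange ones to either side. Descending.

send_rows(deltas=[[[0,0,-3,0.15,0.2,0,0],[0,0,-6,0.15,0.2,0,0],[0,0,-7.3,0.15,0.2,0,0],[0,0,-7.4,0.15,0.2,0,0],[0,0,-7.4,0.15,0.2,0,0]]])

```text
time_s: 9.65
tool_pos: [0.4519, 0.0836, 0.0203]
ee_rot: [0.501, 0.499, -0.5, 0.5]
contact_force: [0.6, 0.3, -0.1]
width: 0.0852
```

send_rows(deltas=[[[0,0,0,0,0,0,0.2],[0,0,0,0,0,0,0.5],[0,0,0,0,0,0,1],[0,0,0,0,0,0,1],[0,0,0,0,0,0,1]]])

```text
time_s: 10.28
tool_pos: [0.4513, 0.0836, 0.0211]
ee_rot: [0.5, 0.5, -0.5, 0.5]
contact_force: [-4.7, -0.3, 9.9]
width: 0.0463
```

send_rows(deltas=[[[0,0,0,0,0,0,1],[0,0,0,0,0,0,1]]])

```text
time_s: 10.52
tool_pos: [0.4509, 0.0837, 0.0212]
ee_rot: [0.5, 0.5, -0.5, 0.5]
contact_force: [-1.8, 0.2, 2.2]
width: 0.0464
```

send_rows(deltas=[[[0,0,1,0,0,0,1],[0,0,3,0,0,0,1],[0,0,6,0,0,0,1],[0,0,9,0,0,0,1],[0,0,10,0,0,0,1]]])

```text
time_s: 11.15
tool_pos: [0.4521, 0.0837, 0.1229]
ee_rot: [0.501, 0.499, -0.499, 0.501]
contact_force: [-0.1, 0.2, -5.2]
width: 0.0462
```

send_rows(deltas=[[[-1.5,5,0,0,0,0,1],[-3,10,0,0,0,0,1],[-4.5,15,0,0,0,0,1],[-5.5,18.2,0,0,0,0,1],[-5.5,18.2,0,0,0,0,1]]])

```text
time_s: 11.78
tool_pos: [0.3957, 0.2674, 0.1221]
ee_rot: [0.5, 0.5, -0.498, 0.502]
contact_force: [0.2, -1.1, -4.3]
width: 0.0461
```

```bash
python3 look.py b2 scene,top cb wb@.396,.266,.1
```

```text
scene cb (array([0.3986, 0.2653]), 'z 0.0322', array([63.1, 84.8, 87.8]), 299)
scene wb (array([0.3999, 0.2635]), 'z 0.1292', array([42.4, 68.8, 71.2]), 145)
top cb (array([0.3951, 0.2588]), 'z 0.0341', array([46.3, 84.1, 87.8]), 560)
top wb (array([0.392 , 0.2504]), 'z 0.1300', array([14. , 64.9, 84.4]), 107)
11.875 [0.3964 0.2654 0.1222] 0.0461816715623605 approach [ 0.0024 -0.0011 -1.    ] jaw yaw 0.04 [ 0.3357  0.2957 -4.1751] [ 0.4363  0.3247 -0.5578  0.6866 -0.002   2.0065]
```

View pics/scene_b2.png

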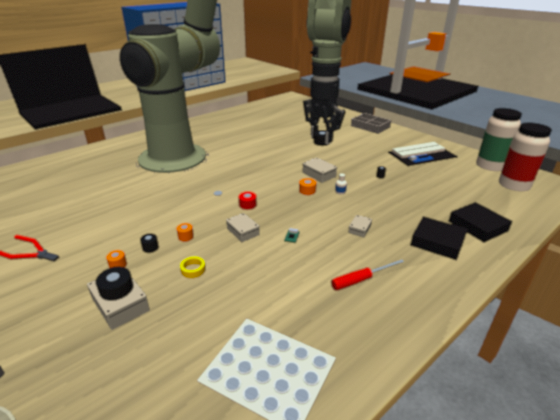

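Weight_b hangs at (323,138) over case_b's lid (319,168). Lowering.

send_rows(deltas=[[[0,0,-2,0,0,0,1],[0,0,-4,0,0,0,1],[0,0,-5.8,0,0,0,1],[0,0,-6.3,0,0,0,1],[0,0,-6.5,0,0,0,1]]])

```text
time_s: 12.5
tool_pos: [0.3967, 0.2648, 0.0571]
ee_rot: [0.5, 0.499, -0.5, 0.501]
contact_force: [-0.2, 0.5, -3.7]
width: 0.0462
```

send_rows(deltas=[[[0,0,-0.1,0,0,0,1],[0,0,-0.2,0,0,0,1],[0,0,-0.2,0,0,0,1]]])

```text
time_s: 12.88
tool_pos: [0.3969, 0.2649, 0.0554]
ee_rot: [0.5, 0.499, -0.5, 0.501]
contact_force: [-0.0, -0.2, -4.5]
width: 0.0462
```

send_rows(deltas=[[[0,0,-0.05,0,0,0,1],[0,0,-0.1,0,0,0,1],[0,0,-0.1,0,0,0,1]]])

```text
time_s: 13.25
tool_pos: [0.3969, 0.265, 0.0552]
ee_rot: [0.501, 0.499, -0.5, 0.501]
contact_force: [-2.9, -0.9, 4.6]
width: 0.0463
```

Contact made (+4.6 N). Releasing and backing off upward.

send_rows(deltas=[[[0,0,0,0,0,0,0.4],[0,0,0,0,0,0,0.3],[0,0,0,0,0,0,0.15],[0,0,0,0,0,0,0],[0,0,0,0,0,0,0]]])

```text
time_s: 13.88
tool_pos: [0.3969, 0.265, 0.0551]
ee_rot: [0.501, 0.499, -0.5, 0.501]
contact_force: [-0.1, -0.0, -0.5]
width: 0.0855
```

send_rows(deltas=[[[0,0,1,0,0,0,0],[0,0,3,0,0,0,0],[0,0,6,0,0,0,0],[0,0,9,0,0,0,0],[0,-5,10,0,0,0,0]]])

```text
time_s: 14.5
tool_pos: [0.3991, 0.2168, 0.1579]
ee_rot: [0.501, 0.499, -0.496, 0.503]
contact_force: [1.6, 0.2, -0.0]
width: 0.0855
```

send_rows(deltas=[[[0,-6,0,0,0,0,0],[0,-12,0,0,0,0,0],[0,-18,0,0,0,0,0],[0,-24,0,0,0,0,0],[0,-30,0,0,0,0,0]]])

```text
time_s: 15.12
tool_pos: [0.3991, -0.0852, 0.1588]
ee_rot: [0.502, 0.499, -0.496, 0.503]
contact_force: [1.2, -0.3, -0.3]
width: 0.0855
```

```bash
python3 look.py b3 scene,top cb wb@.396,.266,.034 ca wa@.514,-.389,.04 wc cc; python3 - <<'E'
import cv2
a=cv2.imread('pics/scene_b3.png');b=cv2.imread('pics/top_b3.png')
cv2.imwrite('pics/b3.png',cv2.hconcat([cv2.resize(a,(400,300)),cv2.resize(b,(400,300))]))
E
```

```text
scene cb (array([0.3967, 0.2643]), 'z 0.0325', array([86. , 62.9,  1.1]), 203)
scene wb (array([0.3989, 0.2633]), 'z 0.0622', array([44.4, 47.2, 61.2]), 113)
scene ca (array([ 0.515 , -0.3895]), 'z 0.0389', array([ 72.5, 102.2,  89.1]), 831)
scene wa (array([ 0.517 , -0.3883]), 'z 0.0689', array([58.6, 59.6, 78.1]), 664)
scene wc (array([ 0.3965, -0.27  ]), 'z 0.0286', array([32.2, 35.8,  3. ]), 156)
scene cc (array([ 0.4803, -0.0782]), 'z 0.0266', array([51.7, 70.4, 86.5]), 396)
top cb (array([0.3953, 0.2667]), 'z 0.0341', array([61.1, 83.8, 88.5]), 609)
top wb (array([0.3963, 0.2644]), 'z 0.0640', array([45.5, 45.6, 86.9]), 387)
top ca (array([ 0.5132, -0.3888]), 'z 0.0399', array([ 73.9, 101.2,  89.2]), 749)
top wa (array([ 0.5149, -0.3883]), 'z 0.0700', array([58.6, 59.9, 19.1]), 568)
top wc (array([ 0.3927, -0.269 ]), 'z 0.0300', array([34.9, 34.6, 47. ]), 209)
top cc (array([ 0.4789, -0.0633]), 'z 0.0282', array([21.6, 66.8, 85.4]), 242)
15.225 [ 0.4    -0.0888  0.159 ] 0.08502638188146576 approach [ 0.0112 -0.0019 -0.9999] jaw yaw -0.29 [-0.0939 -0.0612  0.0304] [-0.401   0.1537 -0.6778  0.7282  0.0027  1.1748]
```

View pics/b3.png

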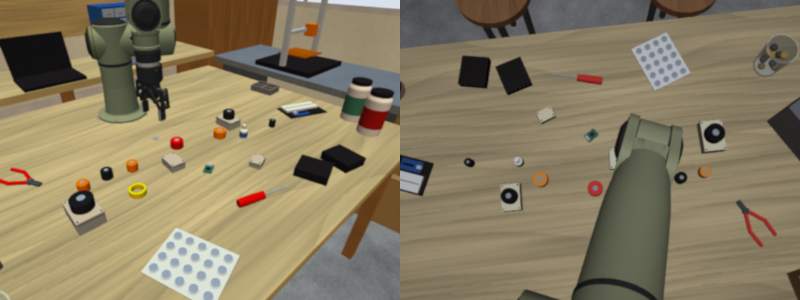

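Weight_b stands on case_b (left panel (228,113), right panel (510,197)), within about 2.5 mm, with its top at 0.064 m. Next is weight_c at (0.394, -0.269).

send_rows(deltas=[[[-0.2,-6,0,0.1,0.6,0.3,0],[-0.4,-12,0,0.1,0.6,0.3,0],[-0.6,-18,-2,0.1,0.6,0.3,0],[-0.6,-18,-5,0.1,0.6,0.3,0],[-0.6,-18,-6,0.1,0.6,0.3,0]]])

```text
time_s: 15.85
tool_pos: [0.393, -0.2677, 0.0978]
ee_rot: [0.5, 0.501, -0.5, 0.499]
contact_force: [-0.2, 0.5, -0.1]
width: 0.085
```

send_rows(deltas=[[[0,0,0,0,0,0,0]]])

```text
time_s: 15.98
tool_pos: [0.3929, -0.2663, 0.0977]
ee_rot: [0.5, 0.502, -0.499, 0.499]
contact_force: [-1.0, -0.0, 0.2]
width: 0.0855
```

```bash
python3 look.py c1 scene wc
```

```text
scene wc (array([ 0.3967, -0.2697]), 'z 0.0286', array([33.9, 33.8, 28.1]), 154)
16.025 [ 0.3932 -0.2665  0.0981] 0.08537019906706395 approach [-0.0019  0.0033 -1.    ] jaw yaw 0.08 [-0.1644 -0.6289  0.5265] [-0.7519  0.3587 -0.5846  0.6311  0.0011  0.8176]
```

View pics/scene_c1.png

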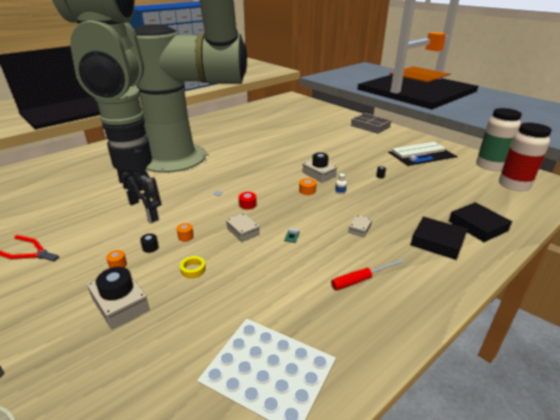

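The gripper is over the black disc weight_c (149,243), and the orange ones at (117,260) and (185,231) are clear of the jaws. Descending.

send_rows(deltas=[[[0.1,-0.25,-3,-0.15,0,0,0],[0.1,-0.25,-6,-0.15,0,0,0],[0.1,-0.25,-7.5,-0.15,0,0,0],[0.1,-0.25,-7.7,-0.15,0,0,0],[0.1,-0.25,-7.7,-0.15,0,0,0]]])

```text
time_s: 16.65
tool_pos: [0.3948, -0.2693, 0.022]
ee_rot: [0.499, 0.501, -0.5, 0.5]
contact_force: [-0.5, 0.3, 0.6]
width: 0.0855
```

send_rows(deltas=[[[0,0,0,0,0,0,0.3],[0,0,0,0,0,0,0.5],[0,0,0,0,0,0,0.8],[0,0,0,0,0,0,1],[0,0,0,0,0,0,1]]])

```text
time_s: 17.27
tool_pos: [0.3946, -0.2696, 0.0227]
ee_rot: [0.499, 0.5, -0.5, 0.5]
contact_force: [-2.2, 0.3, 7.2]
width: 0.0357
```

send_rows(deltas=[[[0,0,0,0,0,0,1],[0,0,0,0,0,0,1],[0,0,0,0,0,0,1]]])

```text
time_s: 17.65
tool_pos: [0.3944, -0.2695, 0.0227]
ee_rot: [0.499, 0.501, -0.5, 0.5]
contact_force: [-1.6, 0.9, 2.1]
width: 0.0351
```

send_rows(deltas=[[[0,0,1,0,0,0,1],[0,0,3,0,0,0,1],[0,0,6,0,0,0,1],[0,0,9,0,0,0,1],[0,0,9,0,0,0,1]]])

```text
time_s: 18.27
tool_pos: [0.3959, -0.2708, 0.1148]
ee_rot: [0.499, 0.499, -0.5, 0.502]
contact_force: [-0.3, 0.1, -2.8]
width: 0.0352
```

send_rows(deltas=[[[2.2,5,0,0,0,0,1],[4.4,10,0,0,0,0,1],[6.6,15,0,0,0,0,1],[8.5,19.2,0,0,0,0,1],[8.5,19.2,0,0,0,0,1]]])

```text
time_s: 18.9
tool_pos: [0.4809, -0.0758, 0.1136]
ee_rot: [0.498, 0.501, -0.499, 0.503]
contact_force: [-0.7, -0.3, -2.5]
width: 0.0355
```

```bash
python3 look.py c2 scene cc wc@.4795,-.0775,.09
```

```text
scene cc (array([ 0.48 , -0.078]), 'z 0.0267', array([51.4, 70.5, 86.3]), 400)
scene wc (array([ 0.4798, -0.0813]), 'z 0.1196', array([25.5, 60.9, 80.9]), 133)
18.95 [ 0.4804 -0.0773  0.1136] 0.03482292981500068 approach [ 0.    -0.004 -1.   ] jaw yaw 0.27 [-0.8371 -0.4477 -3.2642] [-0.3091  0.3521 -0.5432  0.6743 -0.0038  1.2569]
```

View pics/scene_c2.png

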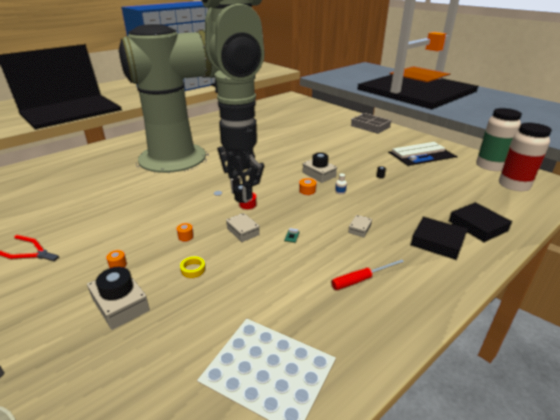

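Weight_c is held at (242,192), in front of the red disc behind it, and over case_c's lid (243,225). Lowering.

send_rows(deltas=[[[-0.1,0,-2,0.2,0,0,1],[-0.1,0,-4,0.2,0,0,1],[-0.1,0,-5.5,0.2,0,0,1],[-0.1,0,-5.9,0.2,0,0,1],[-0.1,0,-6.1,0.2,0,0,1]]])

```text
time_s: 19.58
tool_pos: [0.4794, -0.0777, 0.0525]
ee_rot: [0.499, 0.501, -0.499, 0.501]
contact_force: [0.1, 0.1, -2.6]
width: 0.0353
```

send_rows(deltas=[[[0,0,-0.1,0,0,0,1],[0,0,-0.2,0,0,0,1],[0,0,-0.2,0,0,0,1]]])

```text
time_s: 19.95
tool_pos: [0.4796, -0.0777, 0.0508]
ee_rot: [0.499, 0.501, -0.499, 0.501]
contact_force: [-0.9, -0.2, -3.4]
width: 0.0354
```

send_rows(deltas=[[[0,0,-0.05,0,0,0,1],[0,0,-0.1,0,0,0,1],[0,0,-0.1,0,0,0,1]]])

```text
time_s: 20.32
tool_pos: [0.4796, -0.0777, 0.0507]
ee_rot: [0.499, 0.501, -0.499, 0.502]
contact_force: [-2.4, 0.9, 7.7]
width: 0.0352
```

Contact. Releasing and retreating toward weight_d's side.

send_rows(deltas=[[[0,0,0,0,0,0,0.5],[0,0,0,0,0,0,0.4],[0,0,0,0,0,0,0.2],[0,0,0,0,0,0,0],[0,0,0,0,0,0,0]]])

```text
time_s: 20.95
tool_pos: [0.4796, -0.0777, 0.0506]
ee_rot: [0.499, 0.501, -0.499, 0.502]
contact_force: [0.1, 0.3, 0.1]
width: 0.0852
```

send_rows(deltas=[[[0,0,1,0,0,0,0],[0,0,3,0,0,0,0],[0,0,6,0,0,0,0],[0,0,9,0,0,0,0],[0,5,10,0,0,0,0]]])

```text
time_s: 21.58
tool_pos: [0.482, -0.0296, 0.1534]
ee_rot: [0.501, 0.498, -0.499, 0.502]
contact_force: [0.8, 0.7, 1.1]
width: 0.0853
```

send_rows(deltas=[[[0,6,0,0,0,0,0],[0,12,0,0,0,0,0],[0,18,0,0,0,0,0],[0,24,0,0,0,0,0],[0,30,0,0,0,0,0]]])

```text
time_s: 22.2
tool_pos: [0.4819, 0.2724, 0.1543]
ee_rot: [0.501, 0.497, -0.499, 0.502]
contact_force: [1.8, -0.1, -0.4]
width: 0.0854
```

```bash
python3 look.py c3 scene,top cc wc@.4795,-.0775,.028 wd cd cb wb@.396,.266,.034; python3 - <<'E'
import cv2
a=cv2.imread('pics/scene_c3.png');b=cv2.imread('pics/top_c3.png')
cv2.imwrite('pics/c3.png',cv2.hconcat([cv2.resize(a,(400,300)),cv2.resize(b,(400,300))]))
E
```

```text
scene cc (array([ 0.4811, -0.0784]), 'z 0.0267', array([51.1, 68.9, 85.2]), 269)
scene wc (array([ 0.4814, -0.0786]), 'z 0.0565', array([36.5, 34.6,  0.3]), 130)
scene wd (array([0.5248, 0.3908]), 'z 0.0280', array([25.4, 24.6, 43.3]), 40)
scene cd (array([0.6544, 0.1349]), 'z 0.0202', array([39.8, 55.9, 21.2]), 249)
scene cb (array([0.3978, 0.2647]), 'z 0.0324', array([61.2, 85.6, 89.5]), 204)
scene wb (array([0.4   , 0.2654]), 'z 0.0622', array([44.8, 46.2,  7.8]), 113)
top cc (array([ 0.4786, -0.0775]), 'z 0.0281', array([50.5, 68.3, 85.3]), 413)
top wc (array([ 0.479 , -0.0775]), 'z 0.0578', array([34.5, 35.6, 39. ]), 213)
top wd None
top cd (array([0.6526, 0.1359]), 'z 0.0221', array([42.7, 53.4, 20.3]), 392)
top cb (array([0.3954, 0.2663]), 'z 0.0340', array([60.7, 84.5, 89.1]), 615)
top wb (array([0.3965, 0.2649]), 'z 0.0638', array([46. , 45.5, 85.8]), 389)
22.3 [0.4818 0.2758 0.1543] 0.08525353479908859 approach [ 0.0079  0.0001 -1.    ] jaw yaw 0.36 [ 0.6138 -0.6793  0.2334] [ 0.3884  0.4106 -0.3242  0.8285 -0.0029  1.9529]
```

View pics/c3.png

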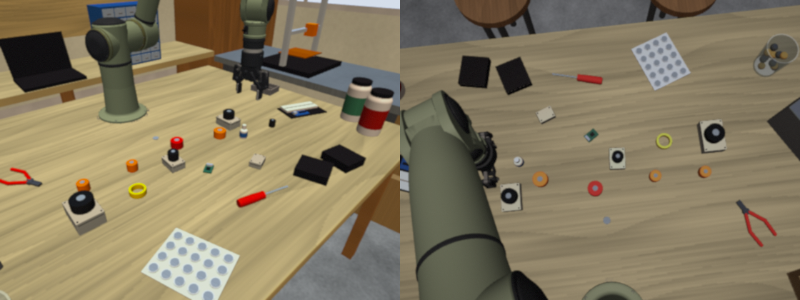

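Weight_c is centred on case_c within 1 mm (left panel (173,157), right panel (618,157)). Next is weight_d at (0.523, 0.391).

send_rows(deltas=[[[2,5.5,0,0,0.4,-0.3,0],[4.2,11.5,-1,0,0.4,-0.3,0],[4.2,11.5,-4,0,0.4,-0.3,0],[4.2,11.5,-5.5,0,0.4,-0.3,0],[4.2,11.5,-5.5,0,0.4,-0.3,0]]])

```text
time_s: 22.92
tool_pos: [0.5226, 0.389, 0.0982]
ee_rot: [-0.499, -0.5, 0.501, -0.5]
contact_force: [-0.2, -0.5, -0.0]
width: 0.0855
```

```bash
python3 look.py d1 scene wd
```

```text
scene wd (array([0.5235, 0.3918]), 'z 0.0278', array([24.4, 26.5, 18.7]), 40)
22.975 [0.5235 0.3895 0.0994] 0.08576010048563766 approach [-0.0002 -0.0007 -1.    ] jaw yaw -0.01 [-0.6975  0.3493  0.9503] [ 0.5268  0.6348 -0.0927  0.8438 -0.0005  2.0978]
```

View pics/scene_d1.png

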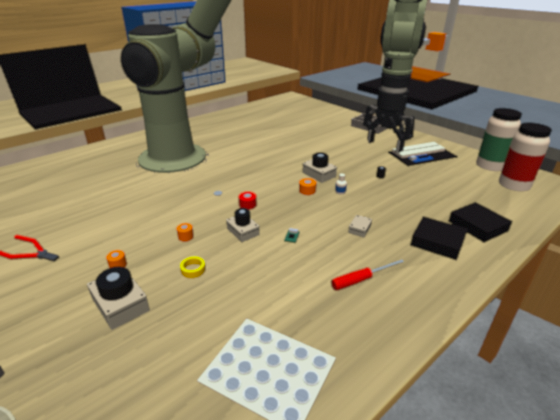

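The gripper is over the small black weight_d (381,172), and the folder at (422,155) is outside the finger path. Descending.

send_rows(deltas=[[[0,0.15,-3,0,0,0,0],[0,0.15,-6,0,0,0,0],[0,0.15,-7.5,0,0,0,0.2],[0,0.15,-7.7,0,0,0,0.2],[0,0.15,-7.7,0,0,0,0.2]]])

```text
time_s: 23.6
tool_pos: [0.5243, 0.3912, 0.0237]
ee_rot: [0.5, 0.5, -0.5, 0.5]
contact_force: [-0.1, 0.2, -0.6]
width: 0.0685
```

send_rows(deltas=[[[0,0,0,0,0,0,0.4],[0,0,0,0,0,0,0.6],[0,0,0,0,0,0,0.8],[0,0,0,0,0,0,1],[0,0,0,0,0,0,1]]])

```text
time_s: 24.22
tool_pos: [0.5246, 0.3916, 0.0247]
ee_rot: [0.501, 0.5, -0.499, 0.5]
contact_force: [-2.0, -0.5, 5.2]
width: 0.025
```

send_rows(deltas=[[[0,0,0,0,0,0,1],[0,0,0,0,0,0,1],[0,0,0,0,0,0,1]]])

```text
time_s: 24.6
tool_pos: [0.5246, 0.3916, 0.0247]
ee_rot: [0.501, 0.5, -0.499, 0.5]
contact_force: [-0.9, -0.7, 1.1]
width: 0.0251
```

send_rows(deltas=[[[0,0,1,0,0,0,1],[0,0,3,0,0,0,1],[0,0,6,0,0,0,1],[0,0,9,0,0,0,1],[0,0,9.5,0,0,0,1]]])

```text
time_s: 25.22
tool_pos: [0.5261, 0.3925, 0.1224]
ee_rot: [0.502, 0.499, -0.498, 0.501]
contact_force: [-0.1, 0.6, -1.3]
width: 0.025
```

send_rows(deltas=[[[2.5,-5,0,0,0,0,1],[5,-10,0,0,0,0,1],[7.5,-15,0,0,0,0,1],[10,-20,0,0,0,0,1],[12.8,-25.6,0,0,0,0,1]]])

```text
time_s: 25.85
tool_pos: [0.6539, 0.1352, 0.1211]
ee_rot: [0.502, 0.5, -0.498, 0.5]
contact_force: [0.4, 0.4, -1.4]
width: 0.0254
```

send_rows(deltas=[[[0,0,0,0,0,0,1],[0,0,0,0,0,0,1]]])

```text
time_s: 26.1
tool_pos: [0.653, 0.1348, 0.1197]
ee_rot: [0.501, 0.5, -0.499, 0.499]
contact_force: [-0.3, -1.0, -1.4]
width: 0.0251
```

```bash
python3 look.py d2 scene cd wd@.653,.1355,.09
```

```text
scene cd (array([0.6543, 0.1355]), 'z 0.0203', array([39.8, 56.2, 19.2]), 247)
scene wd (array([0.6527, 0.1273]), 'z 0.1221', array([27.3, 39.8, 58.8]), 118)
26.15 [0.6528 0.1357 0.12  ] 0.025352020075654583 approach [ 0.0022  0.0035 -1.    ] jaw yaw 0.05 [ 0.0011  0.4684 -1.3379] [ 0.0929  0.6366 -0.0305  0.9012  0.0033  1.6628]
```

View pics/scene_d2.png

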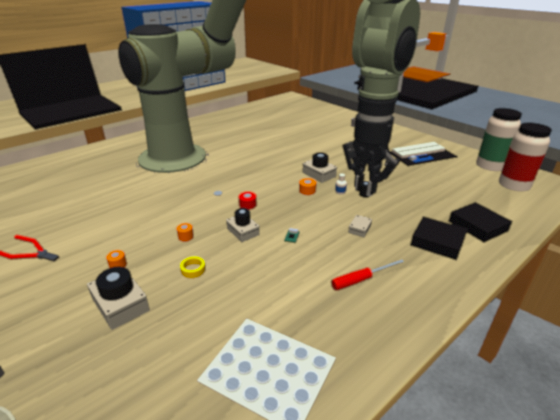

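Weight_d is held at (365,190), above case_d's lid (360,224). Lowering from 0.120 toward 0.047.

send_rows(deltas=[[[0,0,-2.5,-0.2,0.1,0,1],[0,0,-5,-0.2,0.1,0,1],[0,0,-6.6,-0.2,0.1,0,1],[0,0,-7,-0.2,0.1,0,1],[0,0,-7.1,-0.2,0.1,0,1]]])

```text
time_s: 26.78
tool_pos: [0.653, 0.1362, 0.0494]
ee_rot: [0.5, 0.5, -0.499, 0.501]
contact_force: [0.3, 0.1, -0.6]
width: 0.0254
```

send_rows(deltas=[[[0,0,-0.1,0,0,0,1],[0,0,-0.2,0,0,0,1],[0,0,-0.2,0,0,0,1]]])

```text
time_s: 27.15
tool_pos: [0.6532, 0.1361, 0.0477]
ee_rot: [0.5, 0.5, -0.499, 0.501]
contact_force: [-0.2, -0.7, -0.8]
width: 0.0256
```

send_rows(deltas=[[[0,0,-0.05,0,0,0,1],[0,0,-0.1,0,0,0,1],[0,0,-0.1,0,0,0,1]]])

```text
time_s: 27.52
tool_pos: [0.6533, 0.1361, 0.0468]
ee_rot: [0.5, 0.5, -0.499, 0.501]
contact_force: [-0.1, 0.1, -0.1]
width: 0.0252
```

send_rows(deltas=[[[0,0,-0.05,0,0,0,1],[0,0,-0.05,0,0,0,1]]])

```text
time_s: 27.78
tool_pos: [0.6532, 0.1361, 0.0467]
ee_rot: [0.5, 0.5, -0.499, 0.501]
contact_force: [-1.7, 0.2, 3.8]
width: 0.0254
```

Contact (+3.8 N). Releasing and retreating up and back toward the robot.

send_rows(deltas=[[[0,0,0,0,0,0,0.6],[0,0,0,0,0,0,0.5],[0,0,0,0,0,0,0.3],[0,0,0,0,0,0,0.1],[0,0,0,0,0,0,0]]])

```text
time_s: 28.4
tool_pos: [0.6533, 0.1361, 0.0467]
ee_rot: [0.5, 0.5, -0.499, 0.501]
contact_force: [-0.0, -0.1, 0.1]
width: 0.0856
```

send_rows(deltas=[[[0,0,1,0,0,0,0],[0,0,3,0,0,0,0],[0,0,6,0,0,0,0],[0,0,10,0,0,0,0],[0,0,14,0,0,0,0]]])

```text
time_s: 29.02
tool_pos: [0.6533, 0.1361, 0.1886]
ee_rot: [0.5, 0.5, -0.499, 0.501]
contact_force: [-0.0, -0.2, 0.4]
width: 0.0854
```

send_rows(deltas=[[[-5,-3,1,0,0,0,0],[-10,-6,2,0,0,0,0],[-15,-9,3,0,0,0,0],[-20,-12,4,0,0,0,0],[-25,-15,5,0,0,0,0]]])

```text
time_s: 29.65
tool_pos: [0.4019, -0.0147, 0.2397]
ee_rot: [0.5, 0.499, -0.499, 0.502]
contact_force: [1.1, -0.8, 1.0]
width: 0.0857
```

send_rows(deltas=[[[0,-6,0,0,0,0,0],[0,-12,0,0,0,0,0],[0,-18,0,0,0,0,0],[0,-18,0,0,0,0,0],[0,-18,0,0,0,0,0]]])

```text
time_s: 30.28
tool_pos: [0.4015, -0.1943, 0.2399]
ee_rot: [0.501, 0.499, -0.499, 0.501]
contact_force: [-0.0, 0.1, 0.3]
width: 0.0857
```

```bash
python3 look.py e scene,top ca wa@.514,-.389,.04 cb wb@.396,.266,.034 cc wc@.4795,-.0775,.028 cd wd@.653,.1355,.022; python3 - <<'E'
import cv2
a=cv2.imread('pics/scene_e.png');b=cv2.imread('pics/top_e.png')
cv2.imwrite('pics/e.png',cv2.hconcat([cv2.resize(a,(400,300)),cv2.resize(b,(400,300))]))
E
```

```text
scene ca (array([ 0.5153, -0.3896]), 'z 0.0390', array([ 72. , 103.9,  89.1]), 839)
scene wa (array([ 0.517 , -0.3883]), 'z 0.0689', array([58.8, 59.3, 89.6]), 662)
scene cb (array([0.3981, 0.2664]), 'z 0.0325', array([61.3, 84.5, 88.7]), 200)
scene wb (array([0.3983, 0.2646]), 'z 0.0621', array([44.8, 47.1, 54. ]), 111)
scene cc (array([ 0.482 , -0.0779]), 'z 0.0266', array([52.6, 69. , 83.2]), 264)
scene wc (array([ 0.4815, -0.0783]), 'z 0.0566', array([34.3, 35.7, 35.9]), 129)
scene cd (array([0.6551, 0.135 ]), 'z 0.0205', array([39.9, 53.9, 19.8]), 184)
scene wd (array([0.6567, 0.1348]), 'z 0.0501', array([24.6, 22.7, 61.5]), 70)
top ca None
top wa None
top cb (array([0.3953, 0.2661]), 'z 0.0340', array([61.5, 84.1, 88.1]), 620)
top wb (array([0.3964, 0.2648]), 'z 0.0642', array([46. , 45.6, 84.7]), 390)
top cc (array([ 0.4783, -0.0775]), 'z 0.0279', array([50.4, 69. , 85.5]), 414)
top wc (array([ 0.4785, -0.0775]), 'z 0.0581', array([34.3, 35. , 30.5]), 212)
top cd (array([0.6521, 0.1358]), 'z 0.0221', array([40.5, 53.4, 20.6]), 265)
top wd (array([0.6528, 0.137 ]), 'z 0.0520', array([25.8, 24.8, 35.8]), 108)
30.375 [ 0.4017 -0.1934  0.2398] 0.08571356192157097 approach [ 0.0038 -0.0002 -1.    ] jaw yaw 0.21 [0.4035 0.1536 0.79  ] [-0.6159  0.1374 -0.4634  0.9667  0.0021  0.9513]
```

View pics/e.png

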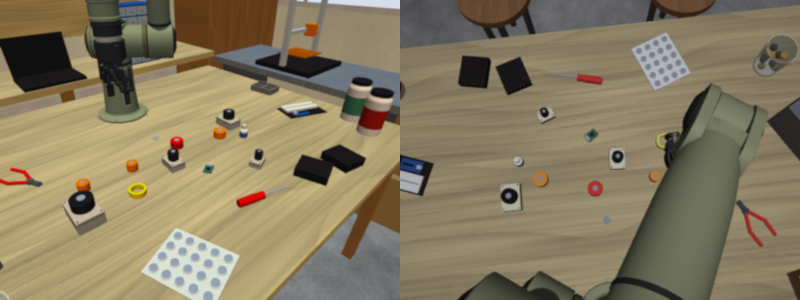

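All four weights stand on their lids: left panel a (82,200), b (228,113), c (173,157), d (259,154). Each is within about 2.5 mm of the middle, the cases have not moved and the gripper is clear. Handing in.

```bash
python3 -c "
from rig import env
print(env.close_job())"
```

```text
the job is handed in; nothing more can be done
None
```

I set weights a, b, c and d on cases a, b, c and d in that order, each lowered until the wrist force showed contact, then released. I handed the job in at about 30.4 s; the hand-in reports no verdict.

- **Placement:** both cameras put each weight within about 2.5 mm of its lid's middle. All four stand at the right height, and the gripper was clear at the end.
- **Cases:** none moved from its first measured place by more than about 2 mm, which is within measurement noise.
- **Checks that disagreed:** the two views differ by a steady 2–3 mm in x and 1–2 mm in height, which fits the calibration tolerance.
- **Not fully checked:** in the last top view the arm hid case_a. Its final check is therefore from the scene camera only, and it agrees with the earlier views from both cameras.

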